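Scan the door's label in the joinery shop

TASK

Pick up the yellow hand scanner, point it squarely at the middle of the barcode label on the dark brown door from about 10 cm away, and hold it still there for two seconds so that it reads by itself; do not read the white door's label. Then lay the scanner on its feet in the middle of the blue charging pad, lined up along the pad's length (either way round), and let go. Do not drop it, and do not knock over the glue bottle or the steel tin.

Things in the scene. Friction and masses are not known exactly. Their poses are not given: they have to be found in the camera images.
- scanner: Yellow and black hand scanner, 187 x 64 mm, 67 high, about 0.25 kg, loose, lying on its two feet. Origin on the plane of the feet's undersides; x forward to the head, z up. Level handle 34 mm wide, 30 high, middle 41 mm above the feet, x = -85 to +45 mm; black rear foot 50 wide, x = -92 to -56; in front a black head with yellow band, bent 35 degrees nose down, red window on its end.
- scanner_grip (a point): Point on the scanner's handle best taken by a gripper from above, near its centre of mass: origin 15 mm behind the scanner's origin and 42 mm above the feet; close across the 34 mm width (along its y). Axes as the scanner's. The handle is free for 40 mm to the rear and front of this point.
- scanner_window (a point): Centre of the scanner's red window, 85 mm ahead of and 16 mm above the scanner's origin. Its x axis is the beam: it leaves the window forward and 35 degrees downward when the scanner lies level; y is the scanner's y.
- brown_panel: Dark brown wooden sample door, 120 mm wide, 170 tall, 16 thick, leaning back on a low fixed plywood stand (165 x 120 mm, 160 high over all), facing mostly to the robot's right (-y). Origin: centre of the underside; its own -x points the way the door faces, the face's normal rising 40 degrees above level. This is the door to scan.
- brown_panel_label (a point): Centre of the white 70 by 50 mm barcode label on the face of the dark brown door, 94 mm above the bench. z points straight out of the label (40 degrees above level), x up the slope, y level along the label.
- white_panel: White painted sample door, 120 mm wide, 170 tall, 16 thick, leaning back on a low fixed plywood stand (165 x 120 mm, 160 high over all), facing mostly to the robot's right (-y). Origin: centre of the underside; its own -x points the way the door faces, the face's normal rising 40 degrees above level. Same shape as the brown one, not to be scanned; the two may stand in either place.
- white_panel_label (a point): Centre of the white 70 by 50 mm barcode label on the face of the white door, 94 mm above the bench. z points straight out of the label (40 degrees above level), x up the slope, y level along the label.
- pad: Blue charging pad, flat and fixed to the bench, 240 mm (its x, its length) by 150 mm (y), 6 mm thick. The body's origin is the centre of its underside, z up.
- glue: White glue bottle with orange cap and red label, 60 mm across, 170 mm tall, loose, standing. The body's origin is the centre of its underside, z up.
- tin: Open steel tin, 72 mm across, 85 mm tall, loose, standing. The body's origin is the centre of its underside, z up.
Not all that is in view belongs to the job. What is shaped like the scanner but green or purple is not meant.

How it is judged (in metres and radians):
On the way:
1. the scanner is held still (under 25 mm/s, 0.15 rad/s) for 1.5 s, window 50 to 170 mm from the brown door's label, beam within 20 mm of its centre and 0.35 rad of its normal (x of brown_panel_label in the frame of scanner_window between 0.05 and 0.17 m and y of brown_panel_label in the frame of scanner_window between -0.02 and 0.02 m and z of brown_panel_label in the frame of scanner_window between -0.02 and 0.02 m and angle between the x axis of scanner_window and the z axis of brown_panel_label, either way round below 0.35 rad and z of scanner_window in the frame of brown_panel_label above 0.04 m and linear speed of scanner below 0.025 m/s and angular speed of scanner below 0.15 rad/s), for 1.5 s.
At the end, for the whole second after the job is handed in: The scanner rests on its feet on the pad, its origin within 40 mm of the pad's centre seen from above and its length within 0.3 rad of the pad's length, either way round; glue bottle and tin upright (horizontal distance between scanner and pad below 0.04 m and angle between the x axis of scanner and the x axis of pad, either way round below 0.3 rad and z of scanner in the frame of pad between 0.002 and 0.011 m and angle between scanner's own z axis and vertical below 0.1 rad and linear speed of scanner below 0.02 m/s and angle between each of glue, tin's own z axis and vertical below 0.3 rad); the robot touches nothing.
It fails at once if the scanner is aimed still at the white door's label (x of white_panel_label in the frame of scanner_window between 0.05 and 0.17 m and y of white_panel_label in the frame of scanner_window between -0.02 and 0.02 m and z of white_panel_label in the frame of scanner_window between -0.02 and 0.02 m and angle between the x axis of scanner_window and the z axis of white_panel_label, either way round below 0.35 rad and z of scanner_window in the frame of white_panel_label above 0.04 m and linear speed of scanner below 0.025 m/s and angular speed of scanner below 0.15 rad/s).
It fails at once if the scanner is dropped (let go more than 30 mm above the bench) (height (world z) of scanner above 0.03 m and contact force between scanner and the fingers below 0.01 N and contact force between scanner and anything else below 0.01 N).
It fails at once if the glue bottle is knocked over (angle between glue's own z axis and vertical above 0.6 rad).
It fails at once if the tin is knocked over (angle between tin's own z axis and vertical above 0.6 rad).
It also fails if it takes over 54 s, if anything falls off the work surface, if the arm or the gripper's body presses on something with over 40 N, if the wrist force passes 120 N, or if a joint passes its speed limit or range.

ROBOT

A 6-joint arm with a two-finger parallel gripper is mounted at the origin on the work surface. World frame = base frame: x ahead of the robot, y to its left, z up, the work surface at z = 0. Lengths are in mm, angles in degrees, forces in N, time in s.
With the tool pointing down it reaches from about 325 to 925 mm from the base axis. Payload 3.1 kg.
Tool frame: the origin (TCP) lies at the very end of the fingers, on their centre line; the grasp point (between the pads) lies grasp_offset behind it (grasp_offset is the distance from the TCP to the grasp point, in mm); z points along the fingers, y is the line along which they close (so a half turn about z gives the same grasp; the last joint's range is limited). The gripper opens to 85 mm and grips with 20 to 120 N. Pads are 22 mm wide; open, the fingers measure 114 mm over their backs; the gripper's body (76 mm by 85 mm) begins 54 mm behind the grasp point. The pads swing forward as they close: fully open they stand 13 mm farther back than shut.
Start: joints at [-80.512, 12.427, 92.441, -0, 75.132, -6.429], TCP at [171.421, -601.044, 231.3] pointing down, gripper open.
Joint ranges: [-157.48, 157.48], [-44.54, 120.13], [17.64, 146.25], [-64.5, 244.5], [7.68, 150.69], [-147.95, 147.95]. Speed limits (degrees/s): [159.86, 159.86, 180, 180, 180, 180].

INTERFACE

Orientations are given as [roll, pitch, yaw] about the fixed x, y, z axes, in that order (R = Rz(yaw) Ry(pitch) Rx(roll)).
In Python, from station import * gives the robot as it stands. Calls block until the motion is done:
- goto(position, orientation): joint-space move of the TCP to a pose.
- move_l(position, attitude=None, speed=150): straight line of the TCP; attitude=None keeps the orientation; speed is the mean speed in mm/s.
- move_j(angles): joint-space move.
- grip(opening, squeeze=None): finger opening in mm; squeeze is the grip in N (None keeps the last); returns when the fingers have stopped.
- wait(seconds).
- solve_ik(position, orientation): joint angles nearest the present ones, or None.
- get_obs(): the state.
- get_image(name): name is "scene" or "top" or "wrist"; returns the picture (384x512x3 uint8, red, green, blue); there is no depth.
- get_calibration(name): a dict with "fx", "fy", "cx", "cy" (pixels), "R" (3x3) and "t" (3): a world point X has camera coordinates R X + t; the wrist camera has in their place "mount" (4x4, takes a point from camera to tool coordinates, whose origin is the TCP and whose axes are the flange's). Camera axes: x right, y down, z forward; pixel columns grow to the right and rows downward; lengths in mm; the calibration is good to about 2 mm. A picture is of the moment at which its call begins: read the wrist's pose just before it. get_calibration takes no time and is no camera call.
A pose or a line that the arm cannot do raises Unreachable and nothing moves.
- sign_off(): hands the job in; it is judged then, once.
Trained networks look in the newest picture that a camera, given by its name, has taken for a name from the list of things; names that differ only in an ending like _2 or _b are one class to them, and where a whole thing is asked for, a point or a joint stands for the part that bears it (a point fixed in the world has none). Each returns a list of dicts, best first, with "score" (0 to 1); they miss things now and then, are a little off and sometimes report something else, mostly with a low value. They report only what shows in the picture. A call takes as long as a camera call. They do not tell look-alikes from the thing itself.
- spot_in(name, camera): "extent" ([centre column, centre row, width, height] in pixels, round what is visible of it).
- regions_of(name, camera): "region" (384x512 bool, what is visible of it) and "extent" ([centre column, centre row, width, height] in pixels, round what is visible of it).
The state is a dict: "t": time; "joint_pos": joint angles; "qvel": joint speeds; "effort": joint torques, N m; "tcp_pos": TCP position; "ee_rot": TCP orientation; "wrist_force": force on the tool from outside, world axes, zero at the start; "moment": the same for the moment, N m; "grip_width": finger opening in mm; "grip_force": force on a finger pad.
Only numpy, scipy, OpenCV 4.12 (cv2) and the standard library are available. Lean on these libraries where they do the work, as an engineer would, in place of code of your own. Each camera call takes 0.05 s, during which the arm holds its last target. There are 200 camera calls.

## Working session

There is one attempt and no reset: what is moved stays moved. The work goes in short steps, each a Python script; the robot and the scene stay as the last script left them, time stands still between calls to the robot, and variables do not carry over. Pictures are saved under pics/ and viewed, at most 10 in all, crops included, and the job is handed in when it is done.

```bash
mkdir -p pics; ls; python3 - <<'E'
from station import *
import cv2,numpy as np
o=get_obs();print(o['t'],o['ee_rot'],o['grip_width'])
try: print(grasp_offset)
except Exception as e: print(e)
ims=[]
for c in("scene","top"):
    im=get_image(c);np.save(c+'.npy',im);cv2.imwrite(f'pics/{c}.png',im[:,:,::-1])
    k=get_calibration(c);print(c,k['fx'],k['cx'],k['cy'],np.round(-np.array(k['R']).T@k['t']))
    for n in("scanner","brown_panel","brown_panel_label","white_panel","pad","glue","tin"):
        print(n,[(round(d['score'],2),np.round(d['extent']).tolist()) for d in spot_in(n,c)[:4]])
print(get_calibration("wrist"))
E
```

```text
pics
0.0 [-1.79859827e+02 -1.87054120e-02  1.59155774e+01] 85.59618719954439
18.700000000000003
scene 381.84460513089994 254.9816713704793 193.37660322684224 [1092. -294.  769.]
scanner [(0.91, [140.0, 166.0, 60.0, 47.0]), (0.85, [288.0, 234.0, 35.0, 66.0]), (0.81, [231.0, 189.0, 57.0, 52.0])]
brown_panel [(0.86, [382.0, 170.0, 73.0, 73.0])]
brown_panel_label []
white_panel [(0.85, [410.0, 217.0, 92.0, 88.0])]
pad []
glue [(0.65, [297.0, 301.0, 32.0, 64.0])]
tin [(0.87, [96.0, 214.0, 34.0, 40.0])]
top 421.80224565813785 254.20484583741856 184.138073806186 [ 403.  -79. 1350.]
scanner [(0.9, [269.0, 232.0, 60.0, 44.0]), (0.75, [248.0, 165.0, 48.0, 57.0]), (0.74, [347.0, 290.0, 62.0, 43.0]), (0.73, [144.0, 191.0, 64.0, 52.0])]
brown_panel [(0.83, [145.0, 190.0, 66.0, 47.0])]
brown_panel_label [(0.63, [146.0, 191.0, 63.0, 50.0])]
white_panel [(0.64, [154.0, 134.0, 56.0, 49.0])]
pad [(0.62, [343.0, 167.0, 68.0, 84.0])]
glue [(0.79, [269.0, 98.0, 20.0, 24.0]), (0.27, [247.0, 165.0, 48.0, 61.0])]
tin [(0.83, [388.0, 232.0, 27.0, 26.0]), (0.29, [156.0, 132.0, 56.0, 47.0])]
{'fx': 272.28982056706803, 'fy': 272.28982056706803, 'cx': 259.50524080670164, 'cy': 194.7436623351783, 'mount': array([[-3.38575993e-04, -9.54823280e-01, -2.97174005e-01,
         7.56449088e+01],
       [ 9.99999715e-01, -1.22888900e-04, -7.44475328e-04,
        -9.40313687e-01],
       [ 6.74322988e-04, -2.97174172e-01,  9.54823050e-01,
        -1.43096688e+02],
       [ 0.00000000e+00,  0.00000000e+00,  0.00000000e+00,
         1.00000000e+00]])}
```

```bash
python3 - <<'E'
import cv2
a=cv2.imread('pics/top.png')[70:330,90:430]
cv2.imwrite('pics/top_c.png',cv2.resize(a,None,fx=2.3,fy=2.3,interpolation=cv2.INTER_CUBIC))
E
```

```text
(no output)
```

View pics/scene.png

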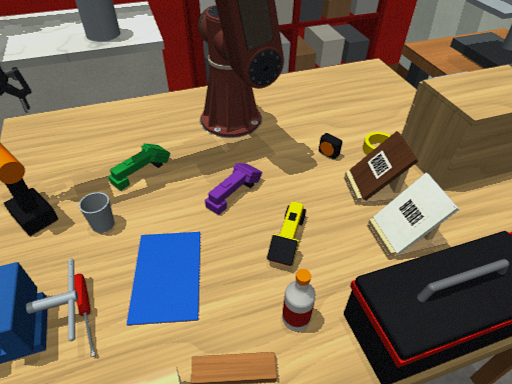

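View pics/top_c.png

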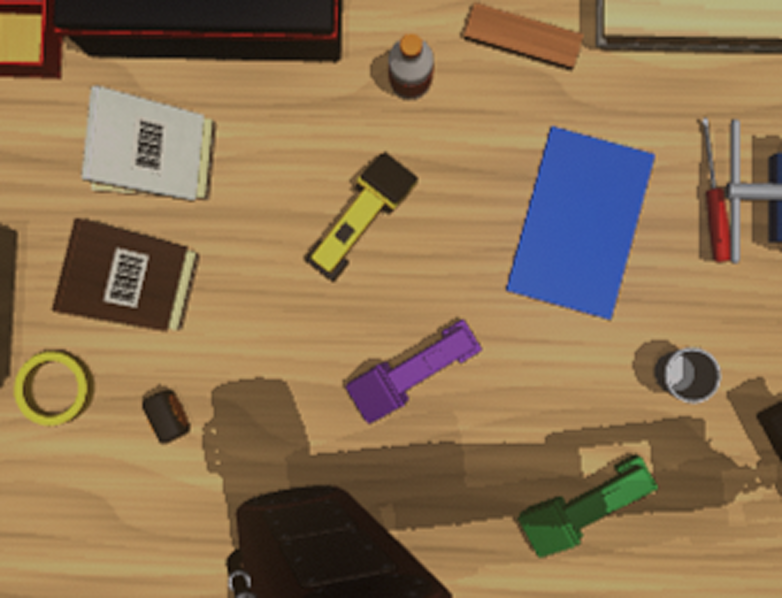

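Candidates for the scanner in the top view are yellow (248,165), purple (269,232) and green (347,290). Only the yellow/black one fits, and the enlarged crop confirms it. The brown door is at (145,190), white door (154,134), pad (343,167), glue (269,98) and tin (388,232). Next I'll turn these into world positions and take a close wrist view to settle which end is the head.

```bash
cat > h.py <<'E'
from station import *
import cv2,numpy as np
from scipy.spatial.transform import Rotation as Ro
def ray(px,z,K,R,t):
    px=np.atleast_2d(np.asarray(px,float)); R=np.array(R);t=np.array(t)
    d=np.c_[(px[:,0]-K['cx'])/K['fx'],(px[:,1]-K['cy'])/K['fy'],np.ones(len(px))]@R
    c=-R.T@t; return c+d*((z-c[2])/d[:,2])[:,None]
def top(px,z):
    k=get_calibration('top');return ray(px,z,k,k['R'],k['t'])
def wristcam(o):
    k=get_calibration('wrist');T=np.eye(4);T[:3,:3]=Ro.from_euler('xyz',o['ee_rot'],degrees=True).as_matrix();T[:3,3]=o['tcp_pos']
    W=np.linalg.inv(T@k['mount']);return k,W[:3,:3],W[:3,3]
def wpx(px,z,o): return ray(px,z,*wristcam(o))
def big(m):
    n,l,s,c=cv2.connectedComponentsWithStats(m.astype(np.uint8));i=1+np.argmax(s[1:,4]);return (l==i)
def pts(m): y,x=np.nonzero(m);return np.c_[x,y]
def rect(P): return cv2.minAreaRect(P[:,:2].astype(np.float32))
E
python3 - <<'E'
from h import *
im=np.load('top.npy');hsv=cv2.cvtColor(im,cv2.COLOR_RGB2HSV).astype(int)
H,S,V=hsv[...,0],hsv[...,1],hsv[...,2]
yy,xx=np.mgrid[:384,:512]
def box(c,r,w,h): return (abs(xx-c)<w/2)&(abs(yy-r)<h/2)
print('pad',rect(top(pts(big((H>100)&(H<125)&(S>150)&box(343,167,90,110))),6)))
print('handle',rect(top(pts(big((H>22)&(H<35)&(S>150)&(V>100)&box(248,165,60,70))),56)))
lab=big((S<60)&(V>90)&box(145,191,26,36));lab=cv2.morphologyEx(lab.astype(np.uint8),cv2.MORPH_CLOSE,np.ones((7,7)))>0
print('label px',rect(pts(lab)),lab.sum())
# fit oblique plane: iterate n_h yaw
k=get_calibration('top');R=np.array(k['R']);t=np.array(k['t']);cnt=cv2.boxPoints(rect(pts(lab)))
L=top([rect(pts(lab))[0]],94)[0];print('label',L)
def onplane(px,yaw):
    n=np.array([np.cos(yaw)*np.cos(np.radians(40)),np.sin(yaw)*np.cos(np.radians(40)),np.sin(np.radians(40))])
    px=np.atleast_2d(px);d=np.c_[(px[:,0]-k['cx'])/k['fx'],(px[:,1]-k['cy'])/k['fy'],np.ones(len(px))]@R;c=-R.T@t
    X=c+d*(((L-c)@n)/(d@n))[:,None]-L
    u=np.array([-np.sin(yaw),np.cos(yaw),0]);return np.c_[X@u,X@np.cross(n,u)]
door=big((V<110)&(S>80)&(H<20)&box(145,190,75,70))|lab
door=cv2.morphologyEx(door.astype(np.uint8),cv2.MORPH_CLOSE,np.ones((5,5)))>0
yaw=np.radians(-104)
for i in range(4):
    r=rect(onplane(pts(door),yaw));a=(r[2]+45)%90-45;yaw+=np.radians(a)*0.8;print(r,np.degrees(yaw))
print(rect(onplane(pts(lab),yaw)))
for n,p,z in(('glue',(269,98),85),('tin',(388,232),60),('white',(154,134),94)):print(n,top([p],z))
P=top([[248,165]],45)[0];print('scanner mid',P)
goto([P[0]-20,P[1],260],[180,0,0]) if solve_ik([P[0]-20,P[1],260],[180,0,0]) is not None else print('noik')
o=get_obs();im=get_image('wrist');np.save('w1.npy',im);np.save('o1.npy',o,allow_pickle=True);print(o['t'],o['tcp_pos'],o['ee_rot'])
cv2.imwrite('pics/w1.png',im[:,:,::-1])
E
```

```text
pad ((562.5132446289062, -320.4753723144531), (146.76974487304688, 235.71780395507812), 75.63703155517578)
handle ((539.9129638671875, -2.8464279174804688), (62.69268798828125, 126.7169418334961), 53.63550567626953)
label px ((144.3823699951172, 190.4705810546875), (14.55213737487793, 24.01102638244629), 14.03624439239502) 352
label [463.89392231 284.61910895  94.        ]
((1.2598762512207031, 4.835357666015625), (120.44288635253906, 176.3660430908203), 1.855057954788208) -102.51595363616944
((1.4016647338867188, 4.94482421875), (120.35562896728516, 175.38394165039062), 0.8985901474952698) -101.79708151817323
((1.29010009765625, 4.892601013183594), (120.19227600097656, 175.39068603515625), 0.1770019233226776) -101.65547997951509
((1.30413818359375, 4.8577117919921875), (120.18952941894531, 175.38365173339844), 0.08596266806125641) -101.58670984506608
((0.3978767395019531, -0.3571052551269531), (51.00643539428711, 71.2753677368164), 89.9679183959961)
glue [[756.27921409 -82.4969729   85.        ]]
tin [[ 359.02700283 -451.53878529   60.        ]]
white [[635.90309699 263.0900909   94.        ]]
scanner mid [553.95466165 -22.43798681  45.        ]
3.225 [534.01385292 -23.17337406 259.98046602] [ 1.79982995e+02 -5.39248672e-04 -5.80296830e-02]
```

View pics/w1.png

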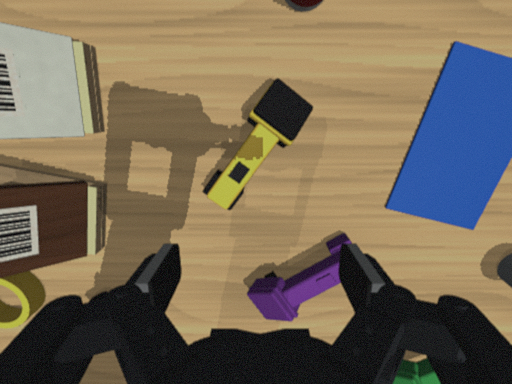

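The close-up shows the yellow scanner's wide black head at (283,110) with its yellow band behind it, and the rear foot at (215,190). So the scanner points toward +x/-y. Now I'll fit the handle axis.

```bash
python3 - <<'E'
from h import *
im=np.load('w1.npy');o=np.load('o1.npy',allow_pickle=True).item()
hsv=cv2.cvtColor(im,cv2.COLOR_RGB2HSV).astype(int);H,S,V=hsv[...,0],hsv[...,1],hsv[...,2]
yy,xx=np.mgrid[:384,:512]
m=(H>21)&(H<35)&(S>170)&(abs(xx-255)<70)&(abs(yy-145)<75)
m=big(cv2.morphologyEx(m.astype(np.uint8),cv2.MORPH_CLOSE,np.ones((9,9))))
P=wpx(pts(m),56,o)[:,:2]
best=None
for a in np.radians(np.arange(-65,-25,.5)):
    d=np.array([np.cos(a),np.sin(a)]);n=np.array([-d[1],d[0]]);s=P@d;s0=np.percentile(s,.5);q=P[(s<s0+80)&(s>s0+8)]@n
    w=np.percentile(q,97)-np.percentile(q,3)
    if best is None or w<best[0]: best=(w,np.degrees(a),d*(s0+70)+n*(np.percentile(q,97)+np.percentile(q,3))/2,s.max()-s0)
print(best)
k=get_calibration('scene');X=np.array(k['R'])@[463.9,284.6,94]+k['t'];print('label in scene',X[:2]/X[2]*k['fx']+[k['cx'],k['cy']])
psi=best[1];G=best[2]
# verify IK for all
n_y=np.radians(-101.6);n=np.r_[np.cos(n_y)*np.cos(np.radians(40)),np.sin(n_y)*np.cos(np.radians(40)),np.sin(np.radians(40))]
Rs=Ro.from_euler('xyz',[0,5,78.4],degrees=True).as_matrix()
W=np.array([463.9,284.6,94])+100*n
org=W-Rs@[85,0,16];T=org+Rs@[-15,0,23.3];print('scan tcp',T,solve_ik(T,[180,5,78.4]))
print(solve_ik([G[0],G[1],24],[180,0,psi]))
pp=np.array([562.5,-320.5,6])+Ro.from_euler('z',-14.4,degrees=True).apply([-15,0,23.3]);print(pp,solve_ik(pp,[180,0,-14.4]))
E
```

```text
(np.float64(23.78175793186969), np.float64(-27.5), array([609.22307692, -37.24801058]), np.float64(37.29847864565909))
label in scene [378.75828092 164.07971019]
scan tcp [428.59319489 112.59865728 174.26655654] [  8.87370347  -5.31224552 117.71806287  -5.00351382  69.41906919
  22.30820089]
[-1.00842500e+01  2.49472682e+01  1.01123445e+02 -2.54444375e-14
  5.39292871e+01  1.07415750e+02]
[ 547.97125258 -316.76965169   29.3       ] [-3.63808212e+01  2.67134182e+01  9.78005220e+01 -2.54444375e-14
  5.54860598e+01  6.80191788e+01]
```

```bash
python3 - <<'E'
from h import *
im=np.load('w1.npy');o=np.load('o1.npy',allow_pickle=True).item()
hsv=cv2.cvtColor(im,cv2.COLOR_RGB2HSV).astype(int);H,S,V=hsv[...,0],hsv[...,1],hsv[...,2]
for p in((228,190),(250,148),(262,130),(240,170),(285,110),(230,130),(280,200)):print(p,hsv[p[1],p[0]])
yy,xx=np.mgrid[:384,:512]
m=(H>=21)&(H<36)&(S>195)&(abs(xx-255)<70)&(abs(yy-145)<75)
m=cv2.morphologyEx(m.astype(np.uint8),cv2.MORPH_CLOSE,np.ones((13,13)));m=big(m)
print(m.sum(),pts(m).min(0),pts(m).max(0))
P=wpx(pts(m),56,o)[:,:2]
best=None
for a in np.radians(np.arange(-65,-15,.5)):
    d=np.array([np.cos(a),np.sin(a)]);n=np.array([-d[1],d[0]]);s=P@d;s0=np.percentile(s,.3);q=P[(s<s0+100)&(s>s0+10)]@n
    w=np.percentile(q,97)-np.percentile(q,3)
    if best is None or w<best[0]: best=(w,np.degrees(a),d*(s0+70)+n*(np.percentile(q,97)+np.percentile(q,3))/2,s.max()-s0)
print(best)
g=regions_of('scanner','wrist')
for d in g: 
    print(d['score'],np.round(d['extent']))
    e=d['extent']
    if abs(e[0]-257)<25 and abs(e[1]-145)<30: print(rect(wpx(pts(d['region']),40,o)))
v=im.copy();v[m^(cv2.erode(m.astype(np.uint8),np.ones((3,3)))>0)]=[255,0,0]
cv2.imwrite('pics/m.png',cv2.resize(v[60:230,170:340,::-1],None,fx=3,fy=3))
E
```

```text
(228, 190) [ 30 153 185]
(250, 148) [ 24 163 136]
(262, 130) [ 30 154 182]
(240, 170) [60  6 43]
(285, 110) [113  64  32]
(230, 130) [ 18 109 112]
(280, 200) [ 18 107 177]Traceback (most recent call last):
  File "<stdin>", line 7, in <module>
  File "h.py", line 15, in big
    n,l,s,c=cv2.connectedComponentsWithStats(m.astype(np.uint8));i=1+np.argmax(s[1:,4]);return (l==i)
                                                                     ~~~~~~~~~^^^^^^^^^
    return _wrapfunc(a, 'argmax', axis=axis, out=out, **kwds)
    return bound(*args, **kwds)
ValueError: attempt to get argmax of an empty sequence
```

```bash
python3 - <<'E'
from h import *
im=np.load('w1.npy');o=np.load('o1.npy',allow_pickle=True).item()
hsv=cv2.cvtColor(im,cv2.COLOR_RGB2HSV).astype(int);H,S,V=hsv[...,0],hsv[...,1],hsv[...,2]
yy,xx=np.mgrid[:384,:512]
m=(H>=21)&(H<36)&(S>130)&(abs(xx-255)<70)&(abs(yy-145)<75)
m=cv2.morphologyEx(m.astype(np.uint8),cv2.MORPH_CLOSE,np.ones((9,9)));m=big(m)
print(m.sum(),pts(m).min(0),pts(m).max(0))
P=wpx(pts(m),56,o)[:,:2]
best=None
for a in np.radians(np.arange(-65,-15,.5)):
    d=np.array([np.cos(a),np.sin(a)]);n=np.array([-d[1],d[0]]);s=P@d;s0=np.percentile(s,.3);q=P[(s<s0+95)&(s>s0+10)]@n
    w=np.percentile(q,97)-np.percentile(q,3)
    if best is None or w<best[0]: best=(w,np.degrees(a),d*(s0+70)+n*(np.percentile(q,97)+np.percentile(q,3))/2,s.max()-s0)
print(best)
g=regions_of('scanner','wrist')
for d in g: 
    print(d['score'],np.round(d['extent']))
    e=d['extent']
    if abs(e[0]-257)<25 and abs(e[1]-145)<30: print(rect(wpx(pts(d['region']),40,o)))
v=im.copy();v[m^(cv2.erode(m.astype(np.uint8),np.ones((3,3)))>0)]=[255,0,0]
cv2.imwrite('pics/m.png',cv2.resize(v[60:230,170:340,::-1],None,fx=3,fy=3))
E
```

```text
2643 [207 103] [292 208]
(np.float64(32.44493383333878), np.float64(-36.0), array([546.3768956 ,  -4.57397276]), np.float64(136.79386035144353))
0.9 [418. 369.  43.  26.]
0.57 [256. 145. 110. 131.]
((556.293212890625, -16.28216552734375), (65.0256118774414, 184.0290985107422), 56.06285858154297)
0.56 [299. 276. 102.  87.]
```

View pics/m.png

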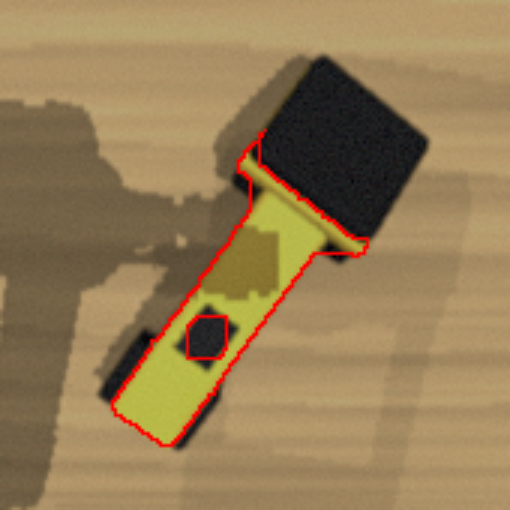

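The mask outlines the handle well: heading is about -36° and the grip point about (546,-5). Grasping now.

```bash
python3 - <<'E'
from h import *
A=[180,0,-35.5]
goto([545.5,-5,120],A); move_l([545.5,-5,24],A,speed=120)
grip(10,60); o=get_obs();print(o['t'],o['grip_width'],o['grip_force'],o['tcp_pos'],o['wrist_force'])
move_l([545.5,-5,200],speed=150); wait(.3)
o=get_obs();print(o['t'],o['grip_width'],o['grip_force'],o['wrist_force'],o['moment'],o['ee_rot'])
im=get_image('wrist');cv2.imwrite('pics/w2.png',im[:,:,::-1]);np.save('w2.npy',im);np.save('o2.npy',o,allow_pickle=True)
E
```

```text
5.475 33.12412701432841 60.93160271644592 [546.140352    -5.12622934  24.70068103] [ 0.28340848 -0.38670675  3.66663001]
7.1 33.31783302259263 60.177544355392456 [ 0.00714339  0.38850385 -2.16415493] [ 0.01183007  0.0612965  -0.03976209] [ 1.79968362e+02  5.66705115e-02 -3.54995218e+01]
```

View pics/w2.png

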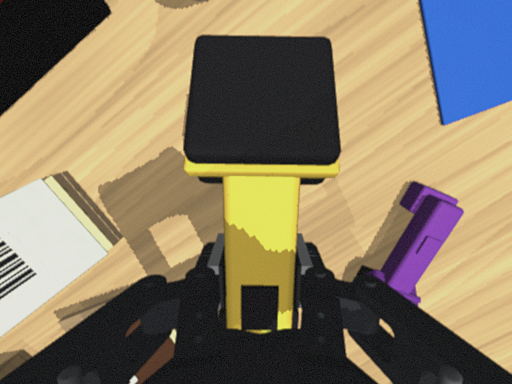

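The scanner is held straight, with its head forward at (262,100). Moving to the scan pose after checking the offset along the handle.

```bash
python3 - <<'E'
from h import *
k=get_calibration('wrist');M=k['mount']
d=M[:3,:3]@[(261-k['cx'])/k['fx'],(178-k['cy'])/k['fy'],1];c=M[:3,3];print('handle end in tool',c+d*((-31.6-c[2])/d[2]))
n_y=np.radians(-101.6);c4,s4=np.cos(np.radians(40)),np.sin(np.radians(40));n=np.r_[np.cos(n_y)*c4,np.sin(n_y)*c4,s4]
Rs=Ro.from_euler('xyz',[0,5,78.4],degrees=True).as_matrix()
L=np.array([463.9,284.6,94.])
T=lambda dist:L+dist*n-Rs@[85,0,16]+Rs@[-15,0,24]
A=[180,5,78.4]
goto(T(140),A); move_l(T(100),A,speed=80); wait(.3)
o=get_obs();print(o['t'],T(100),o['tcp_pos'],o['ee_rot'],o['grip_width'])
im=get_image('wrist');np.save('w3.npy',im)
s=get_image('scene');t=get_image('top')
cv2.imwrite('pics/scan.png',np.hstack([im[:,:,::-1][:, 60:460],cv2.resize(s[90:290,290:490,::-1],(384,384))]))
wait(2.0)
print(get_obs()['t'])
E
```

```text
handle end in tool [ 47.67631255   0.30629616 -31.6       ]
9.6333 [428.60546246 112.65842021 174.96389283] [428.79319307 112.47457014 175.29898144] [179.96356458   4.99237061  78.37618806] 33.07226234464459
11.7833
```

View pics/scan.png

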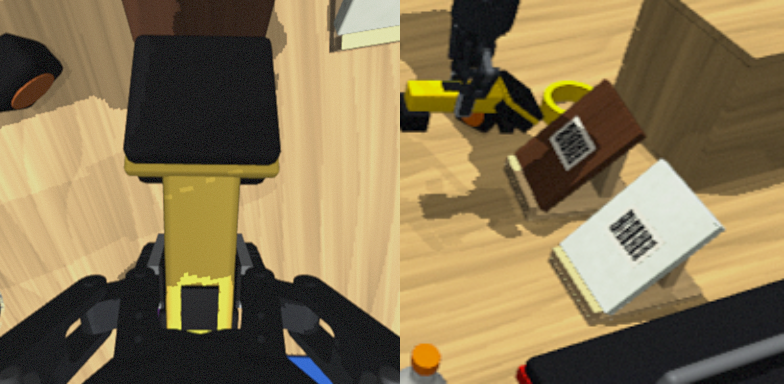

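```bash
python3 - <<'E'
from h import *
k=get_calibration('scene');o=get_obs()
R=Ro.from_euler('xyz',o['ee_rot'],degrees=True).as_matrix()@np.diag([1,-1,-1]);T=np.array(o['tcp_pos'])
org=T-R@[-15,0,24]
for nm,p in(('window',[85,0,16]),('win yellow L',[85,30,16]),('win R',[85,-30,16]),('handle rear top',[-85,0,56]),('beam100',[85+82,0,16-57])):
    X=np.array(k['R'])@(org+R@p)+k['t'];u=X[:2]/X[2]*k['fx']+[k['cx'],k['cy']];print(nm,np.round(org+R@p),(u-[290,90])*1.92+[400,0])
print(o['t'],np.abs(o['qvel']).max())
E
```

```text
window [448. 210. 158.] [526.97857689 110.19401919]
win yellow L [419. 216. 158.] [520.068958    96.52486652]
win R [478. 204. 158.] [534.18948628 124.45920847]
handle rear top [415.  47. 213.] [408.58064202  85.58994947]
beam100 [464. 285.  94.] [570.55127103 142.03541383]
11.7833 0.08367468375967368
```

The beam projects onto the label centre (570,142 in the view, against about 572,143 seen). The scanner was still for over 2 s, so on to the pad.

```bash
python3 - <<'E'
from h import *
o=get_obs();move_l(np.array(o['tcp_pos'])+[-8,-40,50],speed=150)
A=[180,0,-14.4];p=np.array([562.5,-320.5,0])+Ro.from_euler('z',-14.4,degrees=True).apply([-15,0,0])
goto(p+[0,0,200],A); move_l(p+[0,0,60],A,speed=150); move_l(p+[0,0,34],A,speed=40); wait(.2)
f0=get_obs()['wrist_force'][2]; z=34
while z>28.5:
    z-=.7; move_l(p+[0,0,z],A,speed=20); wait(.1); o=get_obs()
    if abs(o['wrist_force'][2]-f0)>2.5: break
print(z,f0,o['wrist_force'],o['tcp_pos'],o['t'])
grip(65); wait(.3); move_l(p+[0,0,150],A,speed=120); wait(.2)
q=get_obs();print(q['t'],q['grip_width'],q['wrist_force'])
move_l(p+[-60,0,200],A)
im=get_image('wrist');t=get_image('top');s=get_image('scene')
cv2.imwrite('pics/end.png',np.hstack([cv2.resize(im,(384,288))[:,:,::-1],cv2.resize(s[150:330,80:320,::-1],(384,288))]))
E
```

```text
29.799999999999997 -2.524030207732903 [-3.04605426  1.58990003  5.99618691] [ 548.17469152 -316.92910049   30.71539141] 18.075
20.1333 64.8294772648955 [-0.31144102 -0.14680647 -0.16558536]
```

View pics/end.png

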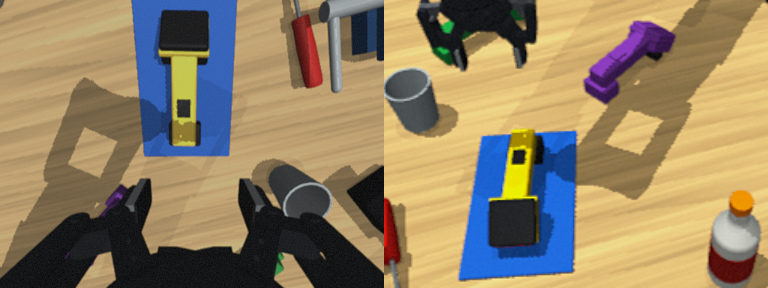

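The scanner lies on its feet along the pad's length, roughly centred (left view about (183,80)). Tin and glue are upright, and the gripper is clear.

```bash
python3 -c "
from station import *
print(sign_off())"
```

```text
the job is handed in; nothing more can be done
None
```

The brown door's label was scanned from about 10 cm with the scanner held still for over 2 s, the scanner was set down lined up on the blue pad with the glue bottle and tin upright, and the job is handed in; no pass/fail result was returned.

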